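# Open a blower's wiring compartment

## Task

One blower on the bench still has the cover on its wiring compartment. With a fingertip, press the cover's snap tab down and, while it is still held in, push the cover along by its thumb ridge, away from the tab, until it has slid right off the end of its seat and lies flat on the bench just past the compartment. Do not lift the cover, and leave everything else on the bench where it is.

Things in the scene. Friction and masses are not known exactly. Their poses are not given: they have to be found in the camera images.
- blower: Closed dark plastic fan blower screwed to the bench (it cannot move). Origin: at bench level under the centre of the cover's seat; z up, x the way the cover slides off, y towards the round scroll (radius 70, centre x -20 y 107 mm; scroll and outlet duct 45 mm high at most). Its wiring compartment is a low box, x -85 to 48, y -42 to 42 mm; behind the cover (x under -46) it is a deck 22 mm high.
- seat_end (a point): Middle of the sill where the seat ends: on the blower at x 48, y 0, z 18 mm, axes of the blower; beyond it is a plain 18 mm drop to the bench. The seat is 18 mm high from x -46 to 48 mm. Side walls (y 36 to 42 mm either way, tops 26.5 mm up) guide the cover; lips 60 mm apart on them hold it down from x -46 to 0 only. Half-way out it tips over the sill, and the ridge sinks some 7 mm.
- cover: Loose sliding cover, dark grey plastic, 30 to 55 g: plate 88 x 68 x 4 mm, origin at the centre of its underside, x the slide direction, z up. Seated: at blower x 0, y 0, z 18 mm, play 1.5 to 2 mm. A T-shaped cut-out at its -x end leaves two ears that the snap tab catches. Its rear edge is 44 mm behind the origin: it drops off the seat when its origin is about 92 mm along blower x.
- cover_ridge (a point): Thumb ridge across the cover: an upright wall 48 mm wide (y), 5 mm thick (x), 20 mm high above the plate. This point is the middle of the top edge of its push face, which faces the tab: on the cover at x -10, y 0, z 24 mm (42 mm above the bench when seated); axes of the cover.
- tab_pad (a point): Centre of the top of the snap tab's raised thumb pad, 20 mm (x) by 22 mm (y). At rest at blower x -26, y 0, z 38 mm, 4 mm lower than the ridge, whose push face is 16 mm further along x: a fingertip that holds the pad down reaches the ridge by sliding along x, in the free space above the cover plate (top 22 mm above the bench).
- tab (a joint): Bend of the springy tab, rad: 0 at rest, 0.19 at its stop; root 54 mm behind the pad's middle; springs back if let go. The cover is free above 0.11 (pad 6 mm down, about 4 N); stop: pad 10 mm down, 6 N. Keep it down for the cover's first 3 mm; its ears then ride over the tab (some 5 N of drag) and it springs up behind them after 28 mm of cover travel, not catching again.
- half_shell: Bystander: open half of another blower housing with a copper-wound stator in it and no cover, about 160 x 220 x 28 mm, loose; origin at bench level under its wiring compartment, same layout as the blower.
- impeller: Bystander: fan wheel, diameter 84 mm, 24 mm high, loose; origin under its centre.
- spare_stator: Bystander: copper-wound stator, diameter 46 mm, 18 mm high, loose; origin under its centre.
- screwdriver: Bystander: screwdriver lying on the bench; origin under its middle, along its x.
- grease_jar: Bystander: white jar, diameter 56 mm, 70 mm high; origin under its centre.
- bearing: Bystander: small steel bearing ring, diameter 26 mm, 8 mm high, loose; origin under its centre.
Things that resemble listed ones, but are neither listed nor needed, are in the scene too. Leave any green, orange or purple look-alike of the cover alone.

How it is judged:
By the outcome, as a careful person would: the job done as asked, in the order asked, and still so for the second after the job is handed in, with the robot touching nothing.
It also fails if it takes over 38 s, if anything falls off the work surface, if the arm or the gripper's body presses on something with over 40 N, if the wrist force passes 120 N, or if a joint passes its speed limit or range.

## Robot

A 6-joint arm with a two-finger parallel gripper is mounted at the origin on the work surface. World frame = base frame: x ahead of the robot, y to its left, z up, the work surface at z = 0. Lengths are in m, angles in rad, forces in N, time in s.
With the tool pointing down it reaches from about 0.3 to 0.775 m from the base axis. Payload 14.6 kg.
Tool frame: the origin (TCP) lies on the centre line of the jaws, within the pads' length; the fingertips stand 19 mm ahead of it and the grasp point (between the pads) is the TCP (ctrl.tip_reach is the distance from the TCP to the fingertips, in m); x points along the fingers, y is the direction in which the jaws open and shut, and the axes are right-handed (so a half turn about x gives the same grasp; the last joint's range is limited). The gripper opens to 94 mm and grips with 3 to 60 N. Pads are 16 mm wide; open, the fingers measure 119 mm over their backs; the gripper's body (75 mm by 177 mm) begins 78 mm behind the grasp point.
Start: joints at [1.048, 0.3, 1.521, -0, 1.321, -0.067], TCP at [0.242, 0.494, 0.224] pointing down, gripper open.
Joint ranges: [-3.03, 3.03], [-0.79, 2.21], [0.23, 2.52], [-1.04, 4.18], [0, 3.07], [-2.55, 2.55]. Speed limits (rad/s): [2.22, 2.22, 2.57, 3.14, 3.14, 3.14].

## Interface

Orientations are given as [roll, pitch, yaw] about the fixed x, y, z axes, in that order (R = Rz(yaw) Ry(pitch) Rx(roll)).
In Python, from station import ctrl, optics, models gives the robot as it stands. The module is installed in compiled form; this text tells all that it offers.
- The arm moves only by the tool arm_command, never from a script. Its argument "deltas" is a list of rows, each an object with "translation": the shift along the tool's x, y, z in units of 25 mm (1.0 is 25 mm), a list of three; "turn": the turn, a rotation vector about the tool's x, y, z in units of 5 degrees (1.0 is 5 degrees), a list of three. In form: [{"translation": [x, y, z], "turn": [rx, ry, rz]}, ...]. A call has 1 to 12 rows; each row is the pose to reach, as a shift and turn from the pose commanded when the call began, along the tool's axes at that moment; what a row does not reach only later rows make up. A row lasts 1/12 s, in which the tool goes at most 41.7 mm and 7.16 degrees, less where a joint would pass 70% of its speed; a pose out of reach is approached as far as the arm can. A call with a gripper value outside its range is refused whole. "gripper" is the finger opening in mm, from 0 to 94, set as the call begins (left out, the last holds). The fingers move at their own pace and stop on an object; "force" is the grip in N (left out, the last holds). Time passes only in rows, so rows that repeat a pose let the fingers close. It gives the time, the measured TCP pose, the force and the opening at its end, in the units of the state.
- ctrl.get_obs(): the state, without advancing time (a new reading comes with each control period).
- optics.camera(name): name is "scene" or "top" or "wrist"; returns the picture (420x560x3 uint8, red, green, blue); there is no depth.
- optics.get_calibration(name): a dict with "K" (3x3 intrinsics, pixels), "origin" and "orientation" of the camera in the world. Camera axes: x right, y down, z forward; pixel columns grow to the right and rows downward; lengths in m; the calibration is good to about 2 mm. A picture is of the moment at which its call begins: read the wrist's pose just before it. get_calibration takes no time and is no camera call; for the wrist camera it gives the pose at the moment of the call.
- ctrl.hand_in(): hands the job in, once; it reports no verdict.
Trained networks look in the newest picture that a camera, given by its name, has taken for a name from the list of things; names that differ only in an ending like _2 or _b are one class to them, and where a whole thing is asked for, a point or a joint stands for the part that bears it (a point fixed in the world has none). Each returns a list of dicts, best first, with "score" (0 to 1); they miss things now and then, are a little off and sometimes report something else, mostly with a low value. They report only what shows in the picture. A call takes as long as a camera call. They do not tell look-alikes from the thing itself.
- models.look_for(target, camera): "box" ([left, top, right, bottom] in pixels, round what is visible of it).
- models.cut_out(target, camera): "pixels" (420x560 bool, what is visible of it) and "box" ([left, top, right, bottom] in pixels, round what is visible of it).
- models.mark_of(target, camera): "at" ([column, row] in pixels: a listed point, or the origin of a listed thing).
The state is a dict: "time_s": time; "qpos": joint angles; "joint_vel": joint speeds; "tau": joint torques, N m; "ee_pos": TCP position; "eef_rot": TCP orientation; "force": force on the tool from outside, world axes, zero at the start; "moment": the same for the moment, N m; "grip_width": finger opening in m.
Only numpy, scipy, OpenCV 4.12 (cv2) and the standard library are available. Lean on these libraries where they do the work, as an engineer would, in place of code of your own. Each camera call takes 0.05 s, during which the arm holds its last target.

## Working session

There is one attempt and no reset: what is moved stays moved. The work goes in short steps, Python scripts to look and compute and a tool call to move; the robot and the scene stay as the last step left them, time stands still between calls to the robot, and variables do not carry over. Pictures are saved under pics/ and viewed, and the job is handed in when it is done.

Besides the shell and the picture viewer there is one more tool, called after "Request:" as name(argument=value, ...) on one line, values as JSON. arm_command: Moves the arm, as the interface text tells. Its arguments: {"type":"object","properties":{"deltas":{"type":"array"},"gripper":{"type":"number"},"force":{"type":"number"}},"required":["deltas"]}

```bash
mkdir -p pics; python3 - <<'E'
from station import ctrl, optics, models
import cv2,numpy as np
o=ctrl.get_obs();print(o['time_s'],o['ee_pos'],o['eef_rot'],o['grip_width'],ctrl.tip_reach)
for c in ['top','scene']:
    im=optics.camera(c);cv2.imwrite(f'pics/{c}0.png',im[:,:,::-1])
    k=optics.get_calibration(c);print(c,k)
    for t in ['cover_ridge','tab_pad','seat_end','blower','cover']:
        for r in models.mark_of(t,c)[:3]: print(t,r)
print(ctrl.get_obs()['time_s'])
E
```

```text
0.0 [0.24197363 0.49362573 0.22387348] [-1.60854565  1.56961223 -2.06428798] 0.09389007654852859 0.019
top {'K': array([[408.35012405,   0.        , 278.34596716],
       [  0.        , 408.35012405, 208.92250877],
       [  0.        ,   0.        ,   1.        ]]), 'origin': array([ 2.53748020e-01, -1.86105498e-04,  1.04646411e+00]), 'orientation': array([-2.93295351, -0.00611739, -1.48741365])}
cover_ridge {'at': [147.0, 273.5], 'score': 0.87}
cover_ridge {'at': [276.2, 257.0], 'score': 0.74}
cover_ridge {'at': [326.8, 143.8], 'score': 0.67}
tab_pad {'at': [239.6, 193.0], 'score': 0.58}
tab_pad {'at': [345.0, 188.1], 'score': 0.23}
seat_end {'at': [240.7, 168.9], 'score': 0.82}
seat_end {'at': [245.2, 183.2], 'score': 0.71}
blower {'at': [242.8, 183.1], 'score': 0.61}
cover {'at': [280.6, 254.8], 'score': 0.97}
cover {'at': [327.7, 142.8], 'score': 0.68}
cover {'at': [240.8, 183.6], 'score': 0.55}
scene {'K': array([[406.5054551 ,   0.        , 275.97974815],
       [  0.        , 406.5054551 , 209.53708579],
       [  0.        ,   0.        ,   1.        ]]), 'origin': array([ 1.03442238, -0.47200519,  0.66934761]), 'orientation': array([-2.26580455, -0.00408011,  0.84898102])}
cover_ridge {'at': [286.4, 289.3], 'score': 0.9}
cover_ridge {'at': [239.7, 197.5], 'score': 0.89}
cover_ridge {'at': [313.4, 205.8], 'score': 0.88}
tab_pad {'at': [308.7, 204.0], 'score': 0.64}
seat_end {'at': [330.5, 221.8], 'score': 0.63}
blower {'at': [316.6, 219.9], 'score': 0.95}
blower {'at': [315.4, 211.3], 'score': 0.68}
cover {'at': [318.0, 211.0], 'score': 0.76}
cover {'at': [289.2, 297.2], 'score': 0.73}
cover {'at': [305.1, 152.1], 'score': 0.73}
0.6
```

View pics/top0.png

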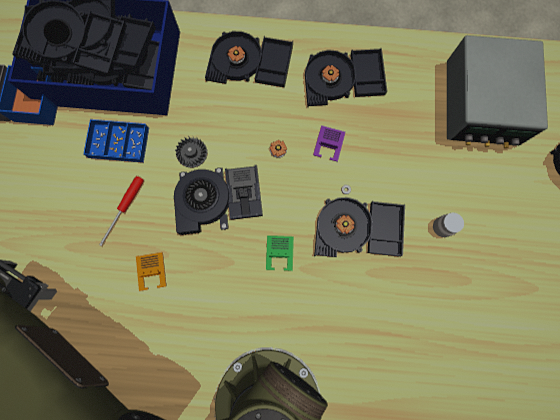

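View pics/scene0.png

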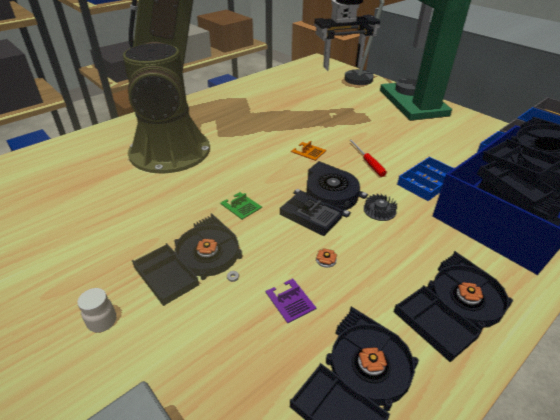

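```bash
python3 - <<'E'
import cv2
for n,(x,y,w,h) in {'top':(190,120,110,110),'scene':(250,150,130,110)}.items():
    a=cv2.imread(f'pics/{n}0.png')[y:y+h,x:x+w]
    cv2.imwrite(f'pics/{n}0c.png',cv2.resize(a,None,fx=5.4,fy=5.4,interpolation=cv2.INTER_CUBIC))
E
```

```text
(no output)
```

View pics/top0c.png

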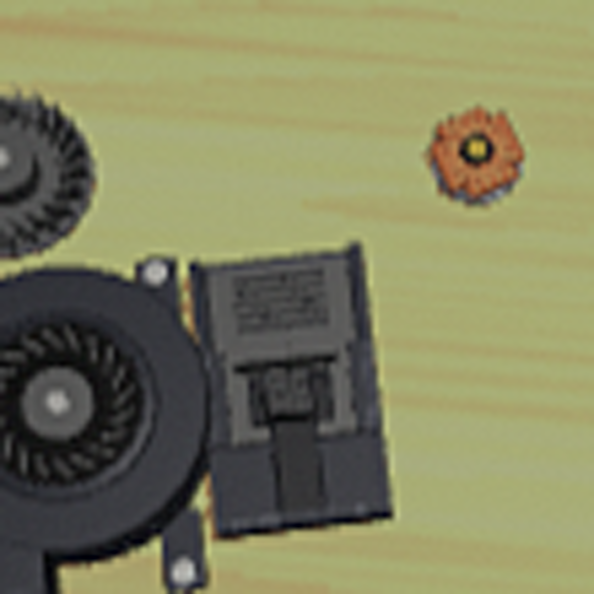

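View pics/scene0c.png

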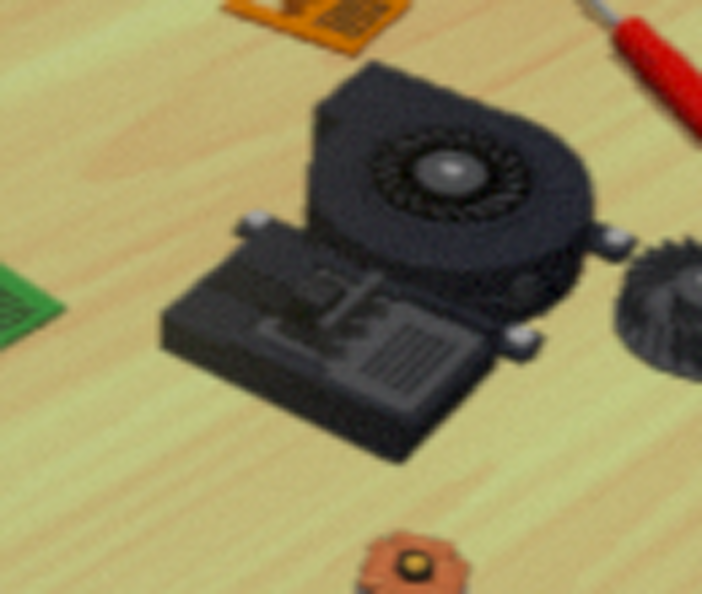

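The real cover sits on the blower at top px (240,185). Its slide direction points up in the top picture. The green, orange and purple covers are the look-alikes. Next I fit the blower's pose from the corners in both views.

```bash
cat > h.py <<'E'
import numpy as np,cv2
from scipy.spatial.transform import Rotation as R
from scipy.optimize import least_squares
from station import ctrl, optics, models
def proj(k,P):
    Rw=R.from_euler('xyz',k['orientation']).as_matrix()
    c=(np.atleast_2d(P)-k['origin'])@Rw
    return (c[:,:2]/c[:,2:])@np.diag([k['K'][0,0],k['K'][1,1]])+k['K'][:2,2]
def b2w(p,B):
    x,y,t=p;B=np.atleast_2d(np.array(B,float))/1000
    return np.c_[x+np.cos(t)*B[:,0]-np.sin(t)*B[:,1],y+np.sin(t)*B[:,0]+np.cos(t)*B[:,1],B[:,2]]
def fit(obs,p0,loss='soft_l1'):
    f=lambda p:np.concatenate([(proj(k,b2w(p,B))-np.array(px)).ravel() for k,B,px in obs])
    return least_squares(f,p0,loss=loss)
E
python3 - <<'E'
from h import *
kt=optics.get_calibration('top');ks=optics.get_calibration('scene')
c=lambda u,v:(190+u/5.4,120+v/5.4); s=lambda u,v:(250+u/5.4,150+v/5.4)
B1=[[48,-42,26.5],[48,42,26.5],[-85,-42,22],[-85,42,22],[-26,0,38],[-20,107,45]]
p1=[c(357,245),c(192,265),c(390,515),c(217,530),c(290,392),c(57,403)]
B2=[[-85,-42,22],[48,-42,0],[-26,0,38]]
p2=[s(162,318),s(398,463),s(322,290)]
r=fit([(kt,B1,p1),(ks,B2,p2)],[.3,.08,0]);print(r.x,np.round(r.fun,1))
p=r.x
print(b2w(p,[[-26,0,38],[-10,0,42],[48,0,18]]))
for k,n in ((kt,'top'),(ks,'scene')):
    im=cv2.imread(f'pics/{n}0.png')
    im=cv2.resize(im,None,fx=4,fy=4,interpolation=cv2.INTER_CUBIC)
    for B,col in (([[48,-42,26.5],[48,42,26.5],[-46,42,26.5],[-46,-42,26.5]],(0,255,0)),([[-46,-42,22],[-46,42,22],[-85,42,22],[-85,-42,22]],(255,0,0)),([[-10,-24,42],[-10,24,42],[-5,24,42],[-5,-24,42]],(0,0,255)),([[-36,-11,38],[-36,11,38],[-16,11,38],[-16,-11,38]],(0,255,255))):
        q=(proj(k,b2w(p,B))+.5)*4
        cv2.polylines(im,[q.round().astype(int)],True,col,1)
    u=proj(k,b2w(p,[[0,0,20]]))[0]*4;u=u.astype(int)
    cv2.imwrite(f'pics/{n}fit.png',im[u[1]-200:u[1]+200,u[0]-250:u[0]+250])
print(optics.get_calibration('wrist'))
E
```

```text
[0.52738329 0.10991094 0.21213356] [ 0.2 -1.  -1.3 -0.8  0.2 -1.1 -0.4  0.2 -0.6 -0.1 -0.1  0.1 -1.7 -0.7
 -0.5  0.8 -2.  -0.1]
[[0.50196611 0.10443674 0.038     ]
 [0.51760745 0.10780547 0.042     ]
 [0.57430732 0.12001715 0.018     ]]
{'K': array([[360.71465994,   0.        , 278.73819161],
       [  0.        , 360.71465994, 212.12759859],
       [  0.        ,   0.        ,   1.        ]]), 'origin': array([0.17182105, 0.52730448, 0.38532132]), 'orientation': array([2.87237934e+00, 5.39466702e-04, 1.11616587e+00])}
```

View pics/topfit.png

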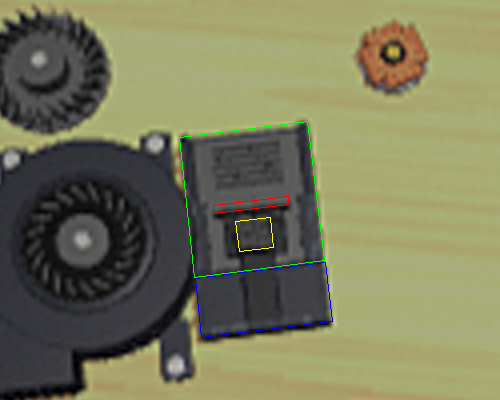

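View pics/scenefit.png

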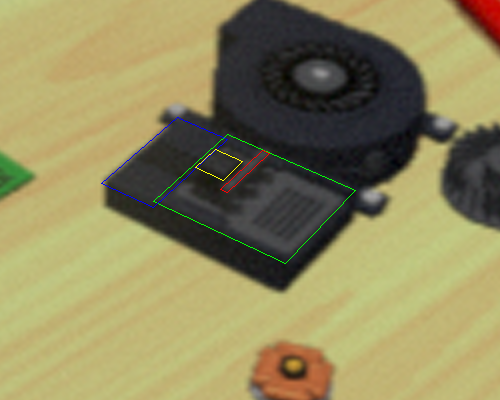

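```bash
cat >> h.py <<'E'
P=[0.52738329,0.10991094,0.21213356]
def delta(p,tip,sign=None):
    """tip in blower mm -> row deltas; tool x down, y along +-blower y"""
    o=ctrl.get_obs();R0=R.from_euler('xyz',o['eef_rot'])
    w=b2w(p,[tip])[0]+[0,0,ctrl.tip_reach]
    t=p[2];best=None
    for s in (1,-1):
        y=np.array([-np.sin(t),np.cos(t),0])*s;x=np.array([0,0,-1.]);z=np.cross(x,y)
        Rt=R.from_matrix(np.c_[x,y,z]);rv=(R0.inv()*Rt).as_rotvec()
        if best is None or np.linalg.norm(rv)<np.linalg.norm(best): best=rv
    return R0.inv().apply(w-o['ee_pos'])/.025, np.degrees(best)/5
def tipb(p):
    o=ctrl.get_obs();w=o['ee_pos']+R.from_euler('xyz',o['eef_rot']).apply([ctrl.tip_reach,0,0])
    d=w[:2]-p[:2];c,s=np.cos(p[2]),np.sin(p[2])
    return np.array([c*d[0]+s*d[1],-s*d[0]+c*d[1],w[2]])*1000,o
E
python3 - <<'E'
from h import *
o=ctrl.get_obs();print(R.from_euler('xyz',o['eef_rot']).as_matrix().round(3))
for t in ([-70,0,160],[-26,0,60]): print([np.round(a,3) for a in delta(P,t)])
E
```

```text
[[-0.     0.44   0.898]
 [-0.     0.898 -0.44 ]
 [-1.    -0.    -0.   ]]
[array([  1.818, -10.499,  14.808]), array([-7.654, -0.   ,  0.   ])]
[array([ 5.818, -9.409, 16.19 ]), array([-7.654, -0.   ,  0.   ])]
```

Request:
arm_command(deltas=[{"translation": [1.8, -10.5, 14.8], "turn": [-7.65, 0, 0]}, {"translation": [1.8, -10.5, 14.8], "turn": [-7.65, 0, 0]}, {"translation": [1.8, -10.5, 14.8], "turn": [-7.65, 0, 0]}, {"translation": [1.8, -10.5, 14.8], "turn": [-7.65, 0, 0]}, {"translation": [1.8, -10.5, 14.8], "turn": [-7.65, 0, 0]}, {"translation": [1.8, -10.5, 14.8], "turn": [-7.65, 0, 0]}, {"translation": [1.8, -10.5, 14.8], "turn": [-7.65, 0, 0]}, {"translation": [1.8, -10.5, 14.8], "turn": [-7.65, 0, 0]}, {"translation": [1.8, -10.5, 14.8], "turn": [-7.65, 0, 0]}, {"translation": [1.8, -10.5, 14.8], "turn": [-7.65, 0, 0]}, {"translation": [1.8, -10.5, 14.8], "turn": [-7.65, 0, 0]}, {"translation": [1.8, -10.5, 14.8], "turn": [-7.65, 0, 0]}], gripper=0)

```text
time_s: 1.6
ee_pos: [0.4601, 0.0916, 0.1791]
eef_rot: [-1.615, 1.57, -1.406]
force: [1.1, 0.9, -0.8]
grip_width: 0.0171
```

Request:
arm_command(deltas=[{"translation": [0, 0, 0], "turn": [0, 0, 0]}, {"translation": [0, 0, 0], "turn": [0, 0, 0]}, {"translation": [0, 0, 0], "turn": [0, 0, 0]}])

```text
time_s: 1.85
ee_pos: [0.4585, 0.0959, 0.1795]
eef_rot: [1.586, 1.571, 1.798]
force: [-0.0, 0.6, 0.5]
grip_width: 0.0009
```

```bash
python3 - <<'E'
from h import *
b,o=tipb(P);print(o['time_s'],b,o['grip_width'],o['force'])
print([np.round(a,3) for a in delta(P,[-70,0,160])])
k=optics.get_calibration('wrist');im=optics.camera('wrist');np.save('w1.npy',{'k':k},allow_pickle=True)
cv2.imwrite('pics/w1.png',im[:,:,::-1])
d=im[:,:,::-1].copy()
for B,col in (([[48,-42,26.5],[48,42,26.5],[-46,42,26.5],[-46,-42,26.5]],(0,255,0)),([[-46,-42,22],[-46,42,22],[-85,42,22],[-85,-42,22]],(255,0,0)),([[-10,-24,42],[-10,24,42],[-5,24,42],[-5,-24,42]],(0,0,255)),([[-36,-11,38],[-36,11,38],[-16,11,38],[-16,-11,38]],(0,255,255))):
    cv2.polylines(d,[(proj(k,b2w(P,B))).round().astype(int)],True,col,1)
cv2.imwrite('pics/w1fit.png',d)
for t in ['cover_ridge','tab_pad','seat_end','cover']: print(t,models.mark_of(t,'wrist')[:2])
E
```

```text
1.85 [-70.30936307   0.77908276 160.53770505] 0.0009207166401011013 [-0.04625721  0.61586654  0.46278606]
[array([ 0.022, -0.031,  0.012]), array([-0.001, -0.   , -0.002])]
cover_ridge [{'at': [281.0, 276.5], 'score': 0.83}, {'at': [42.9, 345.1], 'score': 0.78}]
tab_pad [{'at': [280.9, 253.5], 'score': 0.82}]
seat_end []
cover [{'at': [276.6, 273.0], 'score': 0.66}, {'at': [54.0, 339.7], 'score': 0.63}]
```

View pics/w1fit.png

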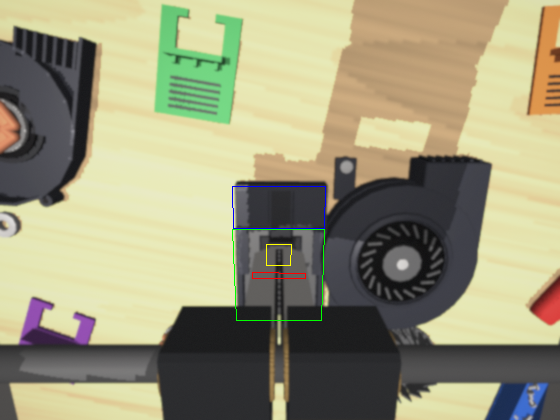

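View pics/w1.png

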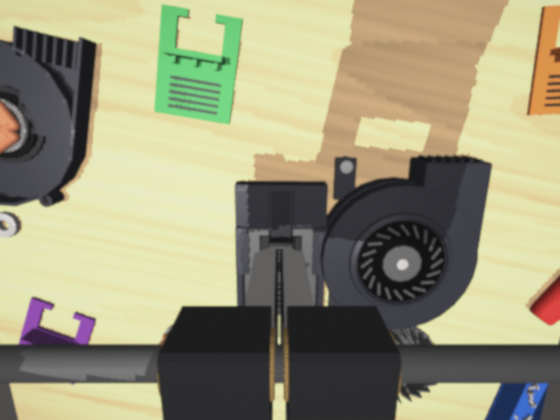

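The fingers hide the pad around (280,250), so I move forward and lower to see the pad and ridge clearly.

Request:
arm_command(deltas=[{"translation": [0.8, 0, 1.4], "turn": [0, 0, 0]}, {"translation": [1.6, 0, 2.8], "turn": [0, 0, 0]}, {"translation": [1.6, 0, 2.8], "turn": [0, 0, 0]}, {"translation": [1.6, 0, 2.8], "turn": [0, 0, 0]}, {"translation": [1.6, 0, 2.8], "turn": [0, 0, 0]}])

```text
time_s: 2.52
ee_pos: [0.5268, 0.1103, 0.1398]
eef_rot: [2.923, 1.571, 3.135]
force: [-0.2, 0.3, -0.5]
grip_width: 0.0002
```

```bash
cat >> h.py <<'E'
def draw(name,p,out,half=(70,55),f=5):
    b,o=tipb(p);k=optics.get_calibration(name);im=optics.camera(name)[:,:,::-1].copy()
    cv2.imwrite(out+'_raw.png',im)
    big=cv2.resize(im,None,fx=f,fy=f,interpolation=cv2.INTER_CUBIC);pl=big.copy()
    for B,col in (([[48,-42,26.5],[48,42,26.5],[-46,42,26.5],[-46,-42,26.5]],(0,255,0)),([[-46,-42,22],[-46,42,22],[-85,42,22],[-85,-42,22]],(255,0,0)),([[-10,-24,42],[-10,24,42],[-5,24,42],[-5,-24,42]],(0,0,255)),([[-36,-11,38],[-36,11,38],[-16,11,38],[-16,-11,38]],(0,255,255))):
        cv2.polylines(big,[((proj(k,b2w(p,B))+.5)*f).round().astype(int)],True,col,1)
    u=proj(k,b2w(p,[[-15,0,30]]))[0].astype(int)
    x0,y0=max(u[0]-half[0],0),max(u[1]-half[1],0);print('crop origin',x0,y0,'f',f)
    sl=np.s_[y0*f:(u[1]+half[1])*f,x0*f:(u[0]+half[0])*f]
    cv2.imwrite(out+'_fit.png',big[sl]);cv2.imwrite(out+'.png',pl[sl])
    return b,o,k
E
python3 - <<'E'
from h import *
b,o,k=draw('wrist',P,'pics/w2',(110,85),3.0 and 3)
print(o['time_s'],b,o['force'])
for t in ['cover_ridge','tab_pad','seat_end','cover']: print(t,models.mark_of(t,'wrist')[:2])
E
```

```text
crop origin 168 113 f 3
2.5167 [ -0.51098346   0.47131688 120.75775309] [-0.17928905  0.28437813 -0.48453575]
cover_ridge [{'at': [282.5, 208.9], 'score': 0.76}]
tab_pad [{'at': [281.8, 183.9], 'score': 0.84}]
seat_end []
cover [{'at': [282.0, 213.9], 'score': 0.93}, {'at': [16.6, 299.3], 'score': 0.87}]
```

View pics/w2_fit.png

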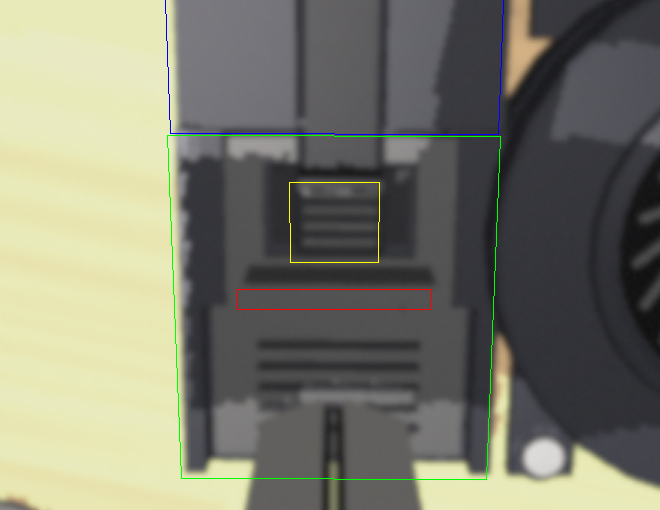

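View pics/w2.png

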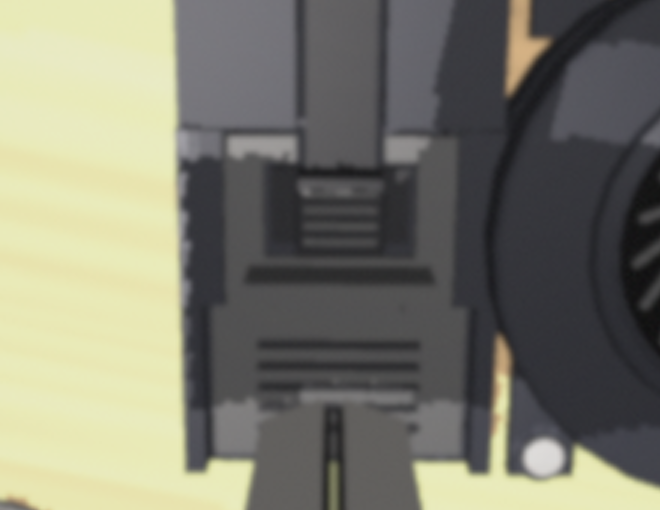

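```bash
python3 - <<'E'
from h import *
k=optics.get_calibration('wrist')
c=lambda u,v:(168+u/3-.33,113+v/3-.33)
B=[[48,-42,26.5],[48,42,26.5],[-10,-24,42],[-10,24,42],[-46,-42,22],[-46,42,22],[-26,0,38]]
px=[c(187,470),c(490,472),c(245,285),c(435,285),c(179,131),c(503,133),c(341,214)]
r=fit([(k,B,px)],P);print(r.x,r.fun.round(1))
def f(q):
    kk=dict(k);kk['origin']=k['origin']+[0,0,q[3]];return (proj(kk,b2w(q[:3],B))-px).ravel()
r=least_squares(f,P+[0]);print(r.x,r.fun.round(1))
E
```

```text
[0.52676014 0.11121101 0.20752037] [-0.2  0.8  0.2  0.6 -0.5 -0.3  0.7 -0.  -0.5 -0.9  0.4 -1.  -0.1  1.3]
[0.52743102 0.11136596 0.20728488 0.00285616] [ 0.3  0.1 -0.3 -0.  -0.1 -0.4  0.4 -0.1  0.  -0.5 -0.1 -0.5 -0.1  1.4]
```

Both fits agree within about 1.5 mm, so I use their mean and go above the pad.

```bash
sed -i 's/^P=.*/P=[0.5272,0.1109,0.2085]/' h.py; python3 - <<'E'
from h import *
print([np.round(a,3) for a in delta(P,[-27,0,44])])
E
```

```text
[array([ 3.109,  0.039, -1.075]), array([0.038, 0.025, 0.002])]
```

Request:
arm_command(deltas=[{"translation": [0.2, 0.04, -1.08], "turn": [0.04, 0.02, 0]}, {"translation": [1.2, 0.04, -1.08], "turn": [0.04, 0.02, 0]}, {"translation": [2.2, 0.04, -1.08], "turn": [0.04, 0.02, 0]}, {"translation": [2.8, 0.04, -1.08], "turn": [0.04, 0.02, 0]}, {"translation": [3.1, 0.04, -1.08], "turn": [0.04, 0.02, 0]}, {"translation": [3.1, 0.04, -1.08], "turn": [0.04, 0.02, 0]}, {"translation": [3.1, 0.04, -1.08], "turn": [0.04, 0.02, 0]}])

```text
time_s: 3.35
ee_pos: [0.5009, 0.1053, 0.0628]
eef_rot: [-3.057, 1.57, -2.849]
force: [0.7, 0.1, 1.3]
grip_width: 0.0004
```

```bash
python3 - <<'E'
from h import *
b,o,k=draw('scene',P,'pics/s3',(60,50),6)
print(o['time_s'],b,o['force'])
E
```

```text
crop origin 251 157 f 6
3.35 [-2.68828505e+01 -2.07110134e-02  4.38153856e+01] [0.67364451 0.11114019 1.2736308 ]
```

View pics/s3.png

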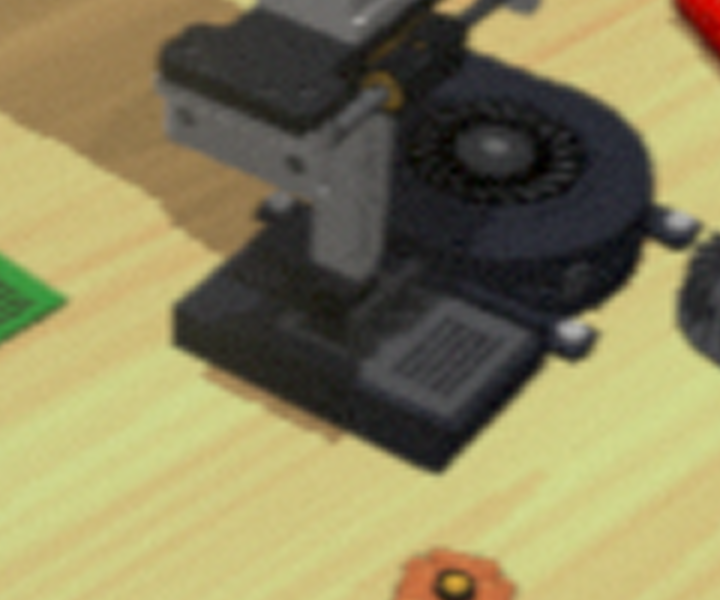

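The fingertip is right over the pad, behind the ridge (crop px 345,275). Now I press down.

Request:
arm_command(deltas=[{"translation": [0.15, 0, 0], "turn": [0, 0, 0]}, {"translation": [0.3, 0, 0], "turn": [0, 0, 0]}, {"translation": [0.42, 0, 0], "turn": [0, 0, 0]}, {"translation": [0.5, 0, 0], "turn": [0, 0, 0]}, {"translation": [0.5, 0, 0], "turn": [0, 0, 0]}, {"translation": [0.5, 0, 0], "turn": [0, 0, 0]}])

```text
time_s: 3.9
ee_pos: [0.5017, 0.1055, 0.0501]
eef_rot: [-0.151, 1.57, 0.058]
force: [4.2, -0.4, 7.1]
grip_width: 0.0
```

```bash
python3 - <<'E'
from h import *
b,o=tipb(P);print(o['time_s'],b,o['force'])
E
```

```text
3.9 [-26.09414161  -0.0326432   31.13895301] [ 4.2067706  -0.36070227  7.08065775]
```

Request:
arm_command(deltas=[{"translation": [0.06, 0, 0], "turn": [0, 0, 0]}, {"translation": [0.08, 0, 0], "turn": [0, 0, 0]}, {"translation": [0.08, 0, 0], "turn": [0, 0, 0]}])

```text
time_s: 4.15
ee_pos: [0.502, 0.1055, 0.0484]
eef_rot: [-0.108, 1.569, 0.1]
force: [5.0, 0.9, 6.9]
grip_width: 0.0003
```

Request:
arm_command(deltas=[{"translation": [0, 0, 0.1], "turn": [0, 0, 0]}, {"translation": [0, 0, 0.2], "turn": [0, 0, 0]}, {"translation": [0, 0, 0.3], "turn": [0, 0, 0]}, {"translation": [0, 0, 0.35], "turn": [0, 0, 0]}, {"translation": [0, 0, 0.4], "turn": [0, 0, 0]}, {"translation": [0, 0, 0.45], "turn": [0, 0, 0]}, {"translation": [0, 0, 0.5], "turn": [0, 0, 0]}, {"translation": [0, 0, 0.5], "turn": [0, 0, 0]}])

```text
time_s: 4.82
ee_pos: [0.5127, 0.1079, 0.0474]
eef_rot: [-3.134, 1.568, -2.925]
force: [-1.2, -0.7, 4.8]
grip_width: 0.0005
```

```bash
python3 - <<'E'
from h import *
b,o,k=draw('scene',P,'pics/s4',(60,50),6)
print(o['time_s'],b,o['force'])
E
```

```text
crop origin 251 157 f 6
4.8167 [-14.84148754   0.02926434  28.42247628] [-1.17993104 -0.71765561  4.8338832 ]
```

View pics/s4.png

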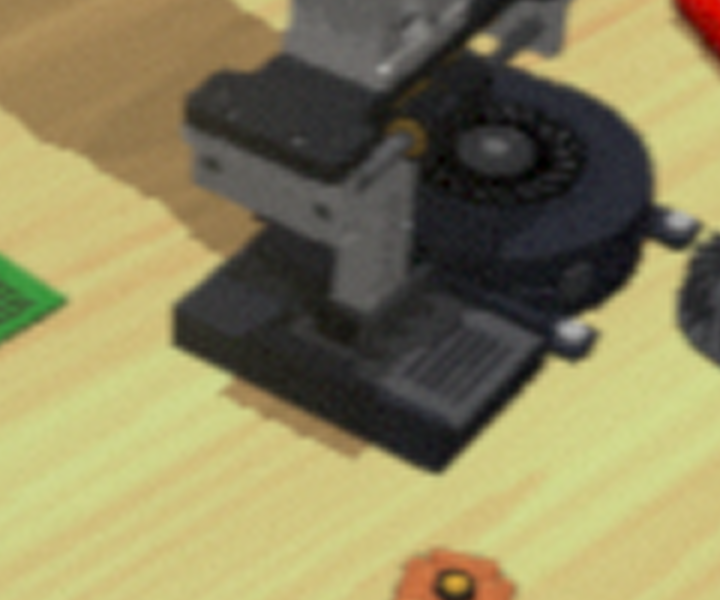

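The cover has begun to move, about 3 mm, with the tab held. I continue.

Request:
arm_command(deltas=[{"translation": [0, 0, 0.1], "turn": [0, 0, 0]}, {"translation": [0, 0, 0.2], "turn": [0, 0, 0]}, {"translation": [0, 0, 0.3], "turn": [0, 0, 0]}, {"translation": [0, 0, 0.4], "turn": [0, 0, 0]}, {"translation": [0, 0, 0.5], "turn": [0, 0, 0]}, {"translation": [0, 0, 0.5], "turn": [0, 0, 0]}])

```text
time_s: 5.37
ee_pos: [0.5253, 0.1105, 0.0471]
eef_rot: [3.137, 1.569, -2.938]
force: [0.5, -0.6, -0.1]
grip_width: 0.0005
```

```bash
python3 - <<'E'
from h import *
b,o,k=draw('scene',P,'pics/s5',(60,50),6)
print(o['time_s'],b,o['force'])
E
```

```text
crop origin 251 157 f 6
5.3667 [-1.98176229e+00  2.23680510e-02  2.81140359e+01] [ 0.4558977  -0.59959959 -0.0929607 ]
```

View pics/s5.png

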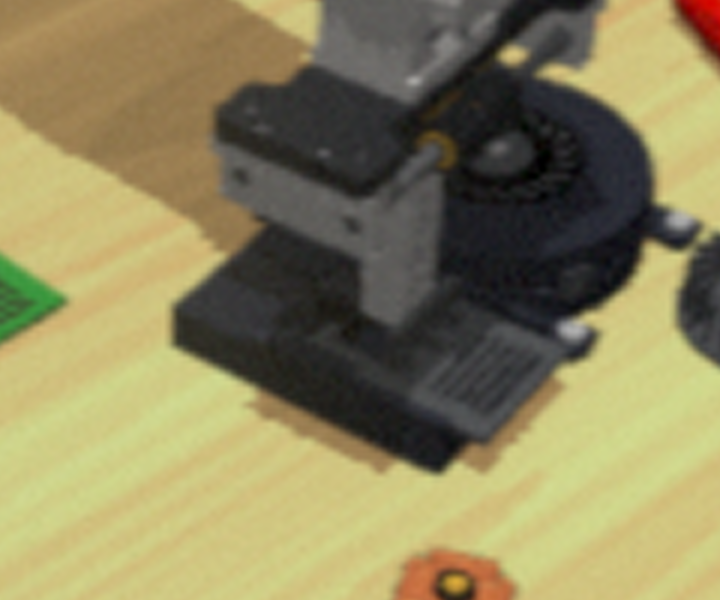

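The cover is sliding out over the sill, with about 16 mm of travel. I push on to about 43 mm.

Request:
arm_command(deltas=[{"translation": [0, 0, 0.15], "turn": [0, 0, 0]}, {"translation": [0, 0, 0.3], "turn": [0, 0, 0]}, {"translation": [0, 0, 0.45], "turn": [0, 0, 0]}, {"translation": [-0.02, 0, 0.6], "turn": [0, 0, 0]}, {"translation": [-0.06, 0, 0.75], "turn": [0, 0, 0]}, {"translation": [-0.1, 0, 0.9], "turn": [0, 0, 0]}, {"translation": [-0.15, 0, 1.0], "turn": [0, 0, 0]}, {"translation": [-0.2, 0, 1.08], "turn": [0, 0, 0]}, {"translation": [-0.2, 0, 1.08], "turn": [0, 0, 0]}])

```text
time_s: 6.17
ee_pos: [0.552, 0.1162, 0.0527]
eef_rot: [-3.108, 1.57, -2.899]
force: [-0.2, 1.3, -0.6]
grip_width: 0.0005
```

```bash
python3 - <<'E'
from h import *
b,o,k=draw('scene',P,'pics/s6',(60,50),6)
print(o['time_s'],b,o['force'])
E
```

```text
crop origin 251 157 f 6
6.1667 [2.53251489e+01 7.86583966e-03 3.37388067e+01] [-0.19250099  1.29025846 -0.63790852]
```

View pics/s6.png

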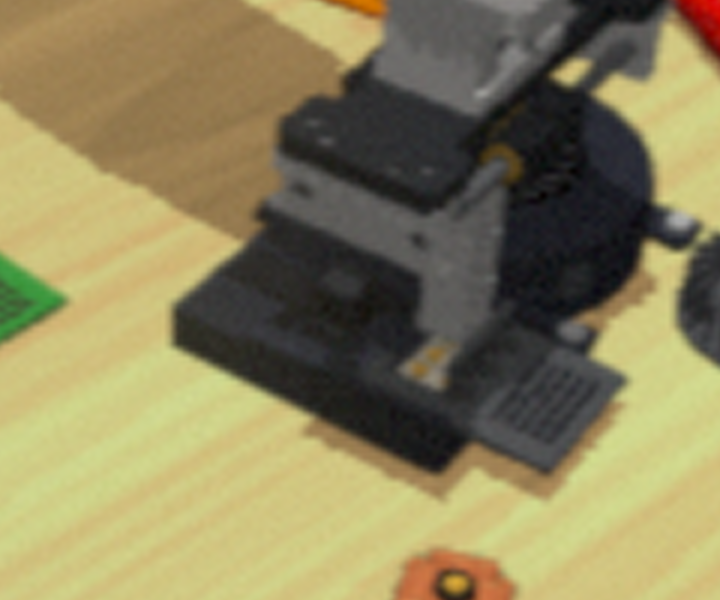

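The cover is about halfway out, still level, and the tab has sprung up behind it. I keep pushing at z 34 mm through the tipping.

Request:
arm_command(deltas=[{"translation": [0, 0, 0.1], "turn": [0, 0, 0]}, {"translation": [0, 0, 0.2], "turn": [0, 0, 0]}, {"translation": [0, 0, 0.3], "turn": [0, 0, 0]}, {"translation": [0, 0, 0.4], "turn": [0, 0, 0]}, {"translation": [0, 0, 0.5], "turn": [0, 0, 0]}, {"translation": [0, 0, 0.6], "turn": [0, 0, 0]}, {"translation": [0, 0, 0.7], "turn": [0, 0, 0]}, {"translation": [0, 0, 0.7], "turn": [0, 0, 0]}])

```text
time_s: 6.88
ee_pos: [0.569, 0.1197, 0.0523]
eef_rot: [-3.125, 1.569, -2.917]
force: [1.1, 0.5, 0.1]
grip_width: 0.0007
```

```bash
python3 - <<'E'
from h import *
b,o,k=draw('scene',P,'pics/s7',(60,50),6)
print(o['time_s'],b,o['force'])
E
```

```text
crop origin 251 157 f 6
6.8833 [ 4.26904984e+01 -6.65209918e-03  3.32995138e+01] [1.06779235 0.47533712 0.11526555]
```

View pics/s7.png

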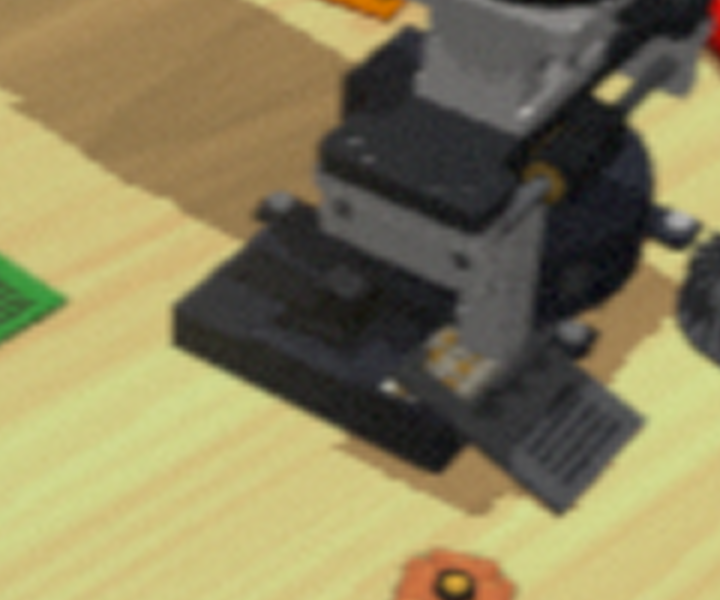

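It tipped as expected, front edge down. I go on and lower the finger as the ridge sinks.

Request:
arm_command(deltas=[{"translation": [0, 0, 0.1], "turn": [0, 0, 0]}, {"translation": [0.03, 0, 0.2], "turn": [0, 0, 0]}, {"translation": [0.07, 0, 0.3], "turn": [0, 0, 0]}, {"translation": [0.11, 0, 0.4], "turn": [0, 0, 0]}, {"translation": [0.15, 0, 0.5], "turn": [0, 0, 0]}, {"translation": [0.2, 0, 0.6], "turn": [0, 0, 0]}, {"translation": [0.24, 0, 0.7], "turn": [0, 0, 0]}, {"translation": [0.24, 0, 0.7], "turn": [0, 0, 0]}])

```text
time_s: 7.6
ee_pos: [0.586, 0.1233, 0.046]
eef_rot: [3.134, 1.569, -2.941]
force: [0.3, 0.2, -0.5]
grip_width: -0.0
```

```bash
python3 - <<'E'
from h import *
b,o,k=draw('scene',P,'pics/s8',(60,50),6)
print(o['time_s'],b,o['force'])
E
```

```text
crop origin 251 157 f 6
7.6 [ 6.00627059e+01 -1.15703087e-02  2.69878120e+01] [ 0.28144178  0.22151596 -0.53117725]
```

View pics/s8.png

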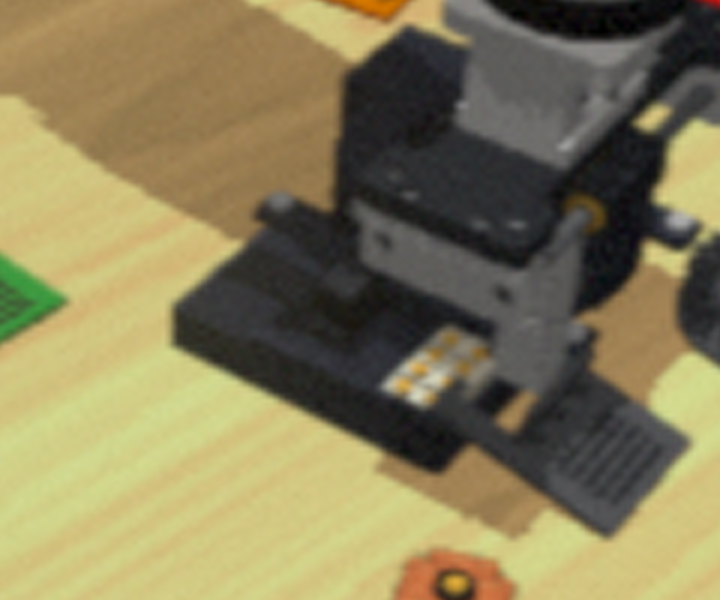

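Request:
arm_command(deltas=[{"translation": [0, 0, 0.1], "turn": [0, 0, 0]}, {"translation": [0.02, 0, 0.2], "turn": [0, 0, 0]}, {"translation": [0.04, 0, 0.3], "turn": [0, 0, 0]}, {"translation": [0.06, 0, 0.4], "turn": [0, 0, 0]}, {"translation": [0.06, 0, 0.48], "turn": [0, 0, 0]}, {"translation": [0.06, 0, 0.48], "turn": [0, 0, 0]}])

```text
time_s: 8.15
ee_pos: [0.5978, 0.1258, 0.0447]
eef_rot: [-3.138, 1.569, -2.93]
force: [0.4, -0.4, -0.1]
grip_width: 0.0006
```

```bash
python3 - <<'E'
from h import *
b,o,k=draw('scene',P,'pics/s9',(60,50),6)
print(o['time_s'],b,o['force'])
E
```

```text
crop origin 251 157 f 6
8.15 [ 7.20697720e+01 -4.89838331e-02  2.56989778e+01] [ 0.36512909 -0.43561139 -0.12675513]
```

View pics/s9.png

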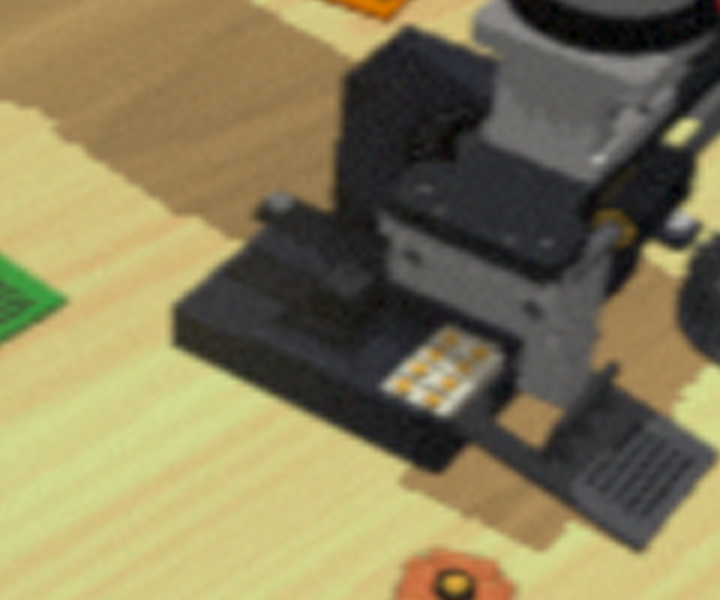

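Request:
arm_command(deltas=[{"translation": [0, 0, 0.08], "turn": [0, 0, 0]}, {"translation": [0, 0, 0.16], "turn": [0, 0, 0]}, {"translation": [0, 0, 0.24], "turn": [0, 0, 0]}, {"translation": [0, 0, 0.24], "turn": [0, 0, 0]}])

```text
time_s: 8.53
ee_pos: [0.6037, 0.1271, 0.0448]
eef_rot: [-3.138, 1.569, -2.929]
force: [-0.5, 1.1, -0.2]
grip_width: 0.0004
```

```bash
python3 - <<'E'
from h import *
b,o,k=draw('scene',P,'pics/s10',(60,50),6)
print(o['time_s'],b,o['force'])
E
```

```text
crop origin 251 157 f 6
8.5333 [ 7.81198795e+01 -3.39096858e-03  2.58085353e+01] [-0.46374736  1.06770018 -0.16792483]
```

View pics/s10.png

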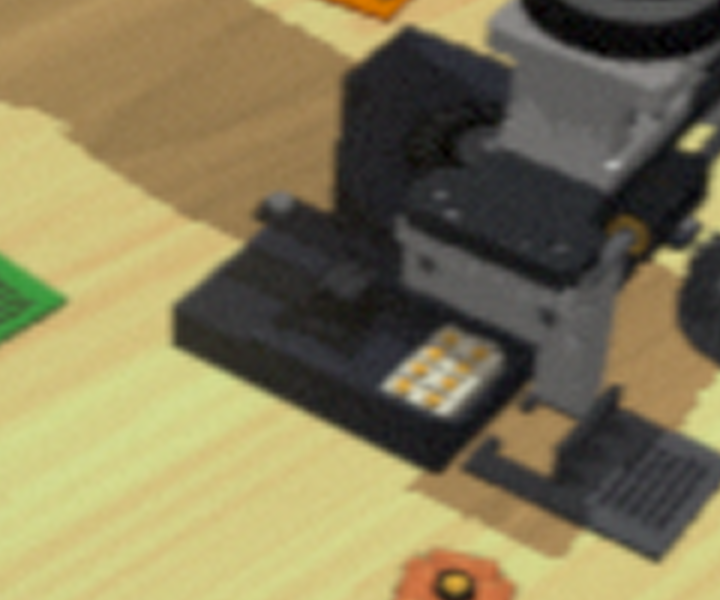

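It appears to have dropped free of the sill. I back off slightly, go up, then check.

Request:
arm_command(deltas=[{"translation": [-0.05, 0, -0.15], "turn": [0, 0, 0]}, {"translation": [-0.5, 0, -0.2], "turn": [0, 0, 0]}, {"translation": [-1.5, 0, -0.2], "turn": [0, 0, 0]}, {"translation": [-3, 0, -0.5], "turn": [0, 0, 0]}, {"translation": [-4.5, 0, -2], "turn": [0, 0, 0]}, {"translation": [-5, 0, -3.5], "turn": [0, 0, 0]}, {"translation": [-5, 0, -5], "turn": [0, 0, 0]}, {"translation": [-5, 0, -6.5], "turn": [0, 0, 0]}, {"translation": [-5, 0, -7], "turn": [0, 0, 0]}, {"translation": [-5, 0, -7], "turn": [0, 0, 0]}, {"translation": [-5, 0, -7], "turn": [0, 0, 0]}])

```text
time_s: 9.5
ee_pos: [0.4326, 0.0909, 0.1713]
eef_rot: [-0.345, 1.57, -0.137]
force: [-0.4, -0.3, 0.3]
grip_width: 0.0006
```

```bash
python3 - <<'E'
from h import *
b,o=tipb(P);print(o['time_s'],b,o['force'])
C=lambda ox,z0=0:[[[ox+44,-34,4],[ox+44,34,4],[ox-44,34,4],[ox-44,-34,4]],[[ox-10,-24,24],[ox-10,24,24],[ox-5,24,24],[ox-5,-24,24]]]
for n,f,h in (('scene',6,(65,50)),('top',6,(60,50))):
    k=optics.get_calibration(n);im=optics.camera(n)[:,:,::-1].copy()
    cv2.imwrite(f'pics/e_{n}_raw.png',im)
    g=cv2.resize(im,None,fx=f,fy=f,interpolation=cv2.INTER_CUBIC)
    for c in C(96): cv2.polylines(g,[((proj(k,b2w(P,c))+.5)*f).round().astype(int)],True,(0,0,255),1)
    u=proj(k,b2w(P,[[70,0,0]]))[0].astype(int)
    cv2.imwrite(f'pics/e_{n}.png',g[(u[1]-h[1])*f:(u[1]+h[1])*f,(u[0]-h[0])*f:(u[0]+h[0])*f])
E
```

```text
9.5 [-9.66872490e+01 -1.74162345e-02  1.52346913e+02] [-0.37699498 -0.32473024  0.33797095]
```

View pics/e_scene.png

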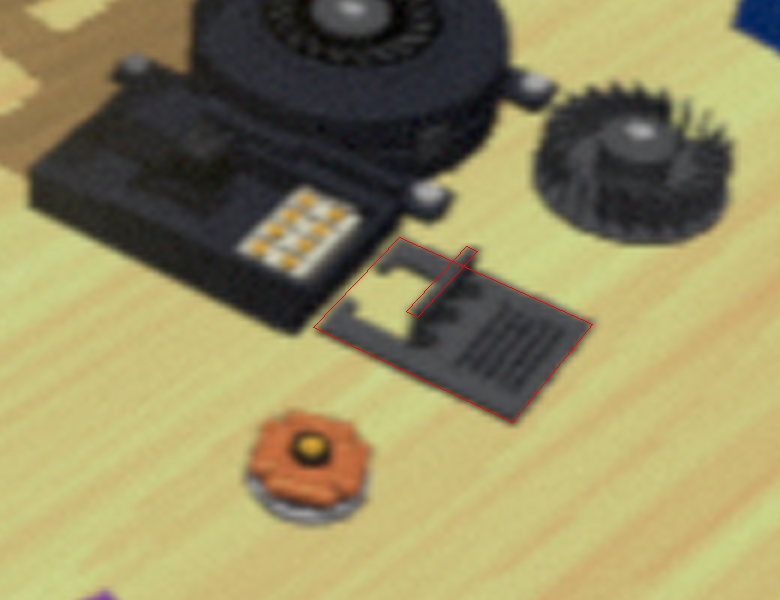

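View pics/e_top.png

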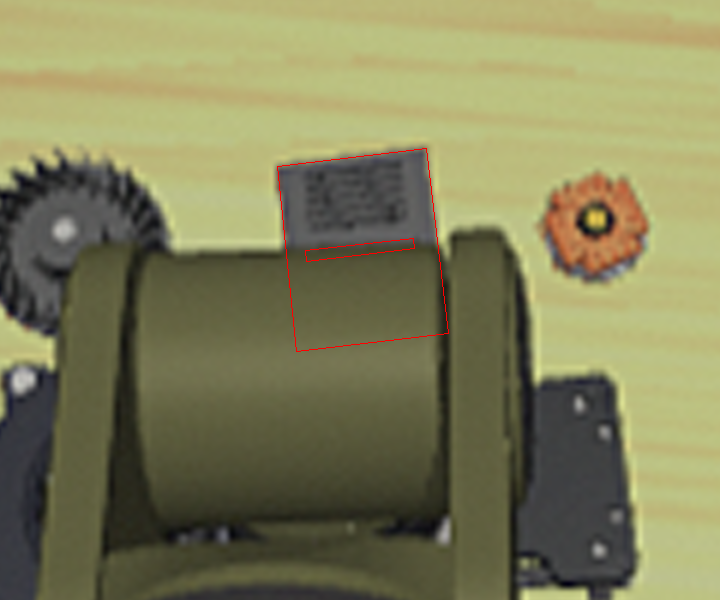

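View pics/e_top_raw.png

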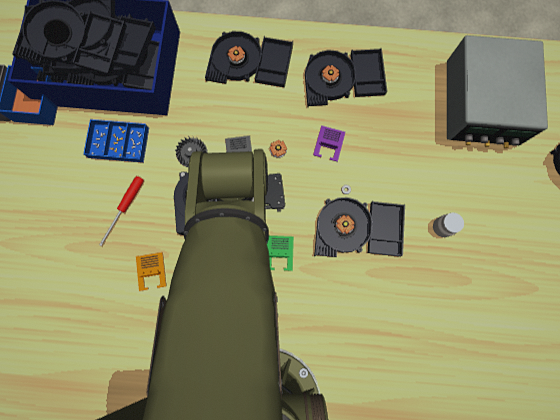

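The cover outline matches a cover flat on the bench at blower x ≈ 96 mm (scene crop px 315–590, 238–422). Its rear edge is clear of the sill, and the bystanders are where they were. The arm touches nothing, so I hand in.

```bash
python3 -c "
from station import ctrl
print(ctrl.hand_in(), ctrl.get_obs()['time_s'])"
```

```text
the job is handed in; nothing more can be done
the job is handed in; nothing more can be done
```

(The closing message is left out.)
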